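# Check the gas spring of a slide incubator lid and hold it just under balance

### The arm

A 6-joint arm with a two-finger parallel gripper is mounted at the origin on a cart in front of the work surface, level with it; the furniture and walls round the work are solid. World frame = base frame: x ahead of the robot, y to its left, z up, the work surface at z = 0. Lengths are in m, angles in rad, forces in N, time in s.
With the tool pointing down it reaches from about 0.35 to 0.775 m from the base axis. Payload 7.3 kg.
Tool frame: the origin (TCP) lies midway between the tips of the shut fingers; the grasp point (between the pads) lies 19 mm behind it; y points along the fingers, z is the direction in which the jaws open and shut, and the axes are right-handed (so a half turn about y gives the same grasp; the last joint's range is limited). The gripper opens to 92 mm and grips with 3 to 60 N. Pads are 19 mm wide; open, the fingers measure 130 mm over their backs; the gripper's body (75 mm by 190 mm) begins 47 mm behind the grasp point.
Start: joints at [1.056, 0.342, 1.524, -0, 1.275, -0.146], TCP at [0.189, 0.49, 0.227] pointing down, gripper open.
Joint ranges: [-2.53, 2.53], [-0.77, 2.02], [0.04, 2.7], [-1, 4.14], [0.28, 2.66], [-3.11, 3.11]. Speed limits (rad/s): [2.57, 2.57, 3.14, 3.14, 3.14, 3.14].

### API

Orientations are given as a rotation vector (axis times angle).
In Python, from workcell import ctrl, vision, job gives the robot as it stands. The module is installed in compiled form; this text tells all that it offers.
- The arm moves only by the tool servo_tool, never from a script. Its argument "motion" is a list of rows, each a list of 3 entries, a list of its own where there are three numbers: the shift along the tool's x, y, z in units of 60 mm (1.0 is 60 mm), then the turn, a rotation vector about the tool's x, y, z in units of 8 degrees (1.0 is 8 degrees), then the closure, from -1 (fully open) to 1 (shut), so that 0 is half open. In form: [[[x, y, z], [rx, ry, rz], jaw], ...]. A call has exactly 8 rows; each row shifts and turns the commanded pose from where the row before left it, along the tool's axes as they then stand; what a row does not reach is not made up. A row lasts 1/8 s, in which the tool goes at most 62.5 mm and 10.7 degrees, less where a joint would pass 70% of its speed; a pose out of reach is approached as far as the arm can. A call is refused whole if a number of a shift passes 1 or a number of a turn 1, either way. A call with a gripper value outside its range is refused whole. The fingers move at their own pace and stop on an object; "grip_force" is the grip in N (left out, the last holds). Time passes only in rows, so rows that do not move let the fingers close, or fill a call up. It gives the time, the measured TCP pose, the force and the opening at its end, in the units of the state.
- ctrl.get_obs(): the state, without advancing time (a new reading comes with each control period).
- vision.capture(name): name is "side" or "top" or "wrist"; returns (picture, depth): 420x560x3 uint8, red, green, blue; 420x560 float32, m along the optical axis (not along the pixel's ray), 0 where there is no reading.
- vision.camera_model(name): a dict with "camera_matrix" (3x3 intrinsics, pixels), "dist_coeffs" ([k1, k2, p1, p2, k3] as OpenCV has them; the pictures are not rectified), "camera_from_world" (4x4, takes a point from world to camera coordinates). Camera axes: x right, y down, z forward; pixel columns grow to the right and rows downward; lengths in m; the calibration is good to about 2 mm. A picture is of the moment at which its call begins: read the wrist's pose just before it. camera_model takes no time and is no camera call; for the wrist camera it gives the pose at the moment of the call.
- job.finish_job(): hands the job in, once; it reports no verdict.
The state is a dict: "clock": time; "joint_pos": joint angles; "qvel": joint speeds; "tau": joint torques, N m; "position": TCP position; "tool_rot": TCP orientation; "force": force on the tool from outside, world axes, zero at the start; "wrist_torque": the same for the moment, N m; "width": opening from 0.0 (shut) to 1.0 (fully open).
Only numpy, scipy, OpenCV 4.12 (cv2) and the standard library are available. Lean on these libraries where they do the work, as an engineer would, in place of code of your own. Each camera call takes 0.05 s, during which the arm holds its last target.

### The job

Check the gas spring on the lid of the white slide incubator, leaving everything that stands around it where it is: slide the red-knobbed catch all the way towards the grab bar to free the lid, then gently raise the lid by the bar until it is clearly past its balance point, where the spring begins to carry it, without letting it run on up to its stop. Then ease it back and hold it just below the balance point, so that I can look over the hinge and spring with hardly any weight on your hand: you finish still holding the lid by its bar, at rest, with nothing let go.

Things in the scene. Friction and masses are not known exactly. Their poses are not given: they have to be found in the camera images.
- incubator: White and grey slide incubator, a bench unit 210 mm long (its x axis), 160 mm wide (y) and 112 mm high with the lid shut; fixed to the worktop. Origin at the centre of its underside; +x points to its hinged rear, -x to its front with the grab bar and catch, +y to the side with the gas spring.
- lid_hinge (a point): Middle of the lid's hinge line, at the rear of the incubator (112 mm behind the origin in its x, 82 mm up). The hinge line runs along the incubator's y axis.
- lid (a joint): Angle of the lid in rad: 0 shut, growing as its front rises, stop at 1.30. A gas spring works on it: its balance point is at 0.70 rad (40 degrees). Below that the lid sinks shut by itself (about 4 N at the bar lift it when shut, less and less as it rises), above it the spring carries it up. Just below the balance point means within the last 10 degrees under it (about 0.53 to 0.68 rad), so 0.61 is a good angle to hold.
- bar_center (a point): Middle of the grab bar, where to grip it: a round bar 12 mm thick, 80 mm long, on the lid's front, along the incubator's y, 39 mm free of the lid's face, nothing under it. It can turn between upright fingers gripping at about 30 N as the lid swings. Lid shut: 262 mm in front of the hinge line, 16 mm above it (98 mm over the worktop), 35 mm to -y of it; at the balance point 262 mm over the worktop.
- catch (a joint): Slide catch on the front, travel in m: 0 locked, starting at 0 to 0.006 (its steel plate covers a tongue of the lid), 0.024 fully free; over 0.018 the lid can rise. It slides along the incubator's -y, towards the grab bar, against about 1.5 N of friction and stays where it is left.
- catch_knob (a point): Centre of the red knob of the catch, 12 mm (x) by 16 mm (y) and 26 mm high, its top 118 mm above the worktop. At 0 it is 136 mm in front of the incubator's origin and 62 mm to its +y side; the side away from the bar is open, to push it there.
- ochre_jar: Small jar with orange lid, 56 mm thick, 62 mm high, loose bystander; origin under its centre.
- timer: White bench timer, 62 x 66 x 18 mm, loose bystander; origin under its centre.
- stain_bottle: Pink stain bottle with black cap, 61 mm thick, 149 mm high, loose bystander; origin under its centre.
- blue_stain: Blue-grey stain bottle with black cap, 57 mm thick, 172 mm high, loose bystander; origin under its centre.

How it is judged:
On the way, in this order (a step that is already met when the one before it is completed fails the run):
1. the catch is slid free of the lid (value of joint catch above 0.019 m), for 0.2 s.
2. the lid is raised past its balance point, held by the bar (value of joint lid above 0.76 rad and contact force between the fingers and lid above 0.2 N), for 0.2 s.
At the end, for the whole second after the job is handed in: The fingers hold the lid by its grab bar, at rest (under 0.05 rad/s), at 0.52 to 0.685 rad, just below its balance point of 0.70 rad; the catch is still free (over 18 mm) (value of joint lid between 0.52 and 0.685 rad and velocity of joint lid between -0.05 and 0.05 rad/s and contact force between the fingers and lid above 0.2 N and value of joint catch above 0.018 m); the arm keeps its last pose, push and grip.
It fails at once if the lid runs on up towards its stop (over 1.15 rad) (value of joint lid above 1.15 rad).
It fails at once if the lid is flung up or dropped (over 1.5 rad/s) (velocity of joint lid above 1.5 rad/s or velocity of joint lid below -1.5 rad/s).
It fails at once if a bystander is moved more than 20 mm (distance of any of ochre_jar, timer, stain_bottle, blue_stain from where it was at the start of the episode above 0.02 m).
It also fails if it takes over 51 s, if anything falls off the work surface, if the arm or the gripper's body presses on something with over 40 N, if the wrist force passes 120 N, or if a joint passes its speed limit or range.

## Working session

There is one attempt and no reset: what is moved stays moved. The work goes in short steps, Python scripts to look and compute and a tool call to move; the robot and the scene stay as the last step left them, time stands still between calls to the robot, and variables do not carry over. Pictures are saved under pics/ and viewed, and the job is handed in when it is done.

Besides the shell and the picture viewer there is one more tool, called after ">>>" as name(argument=value, ...) on one line, values as JSON. servo_tool: Moves the arm, as the interface text tells. Its arguments: {"type":"object","properties":{"motion":{"type":"array"},"grip_force":{"type":"number"}},"required":["motion"]}

```bash
mkdir -p pics; cat > h.py <<'E'
import numpy as np, cv2
from workcell import ctrl, vision, job
def cap(n,f=None):
    m=vision.camera_model(n); p,d=vision.capture(n)
    if f: cv2.imwrite('pics/'+f,cv2.cvtColor(p,cv2.COLOR_RGB2BGR))
    return p,d,m
def world(m,uv,depth):
    uv=np.array(uv,float).reshape(-1,1,2); K=np.array(m['camera_matrix']);D=np.array(m['dist_coeffs'])
    n=cv2.undistortPoints(uv,K,D).reshape(-1,2)
    c=np.c_[n,np.ones(len(n))]*np.array(depth).reshape(-1,1)
    T=np.linalg.inv(np.array(m['camera_from_world']))
    return c@T[:3,:3].T+T[:3,3]
E
python3 - <<'E'
from h import *
print({k:np.round(v,3) for k,v in ctrl.get_obs().items()})
for n in('side','top','wrist'):
    p,d,m=cap(n,n+'0.png'); np.savez('pics/'+n+'0.npz',p=p,d=d,**{k:np.array(v) for k,v in m.items()})
    print(n,np.round(np.linalg.inv(m['camera_from_world']),2).tolist())
E
```

```text
{'clock': np.float64(0.0), 'joint_pos': array([ 1.056,  0.343,  1.525, -0.   ,  1.275, -0.146]), 'qvel': array([-0.001,  0.001, -0.001,  0.   , -0.   , -0.001]), 'tau': array([-2.0000e-03, -4.3123e+01, -2.4421e+01,  7.2000e-02,  5.6000e-02,
       -0.0000e+00]), 'position': array([0.189, 0.489, 0.226]), 'tool_rot': array([-1.553,  0.29 , -0.289]), 'force': array([-0.166,  0.525,  0.786]), 'wrist_torque': array([-0.047, -0.045, -0.005]), 'width': np.float64(1.004)}
side [[0.82, -0.33, 0.47, 0.01], [-0.57, -0.44, 0.69, -0.84], [-0.02, -0.84, -0.55, 0.64], [0.0, 0.0, 0.0, 1.0]]
top [[0.01, -0.99, 0.15, 0.34], [-1.0, -0.01, -0.0, -0.16], [0.01, -0.15, -0.99, 1.06], [0.0, 0.0, 0.0, 1.0]]
wrist [[0.36, 0.9, 0.23, 0.13], [0.93, -0.35, -0.09, 0.51], [-0.0, 0.25, -0.97, 0.38], [0.0, 0.0, 0.0, 1.0]]
```

View pics/side0.png

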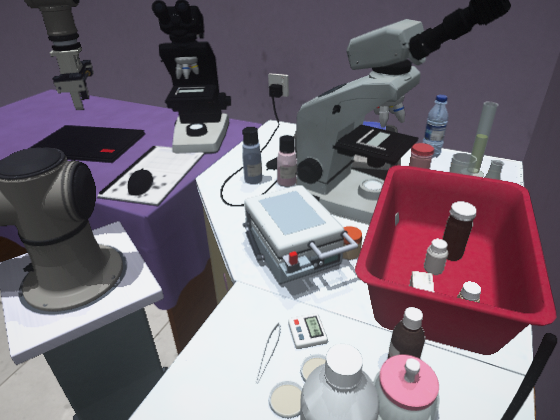

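View pics/top0.png

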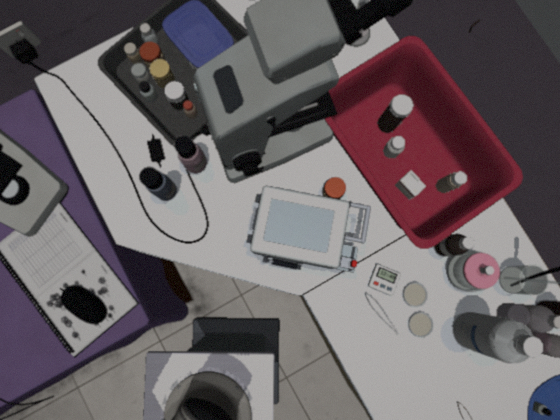

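View pics/wrist0.png

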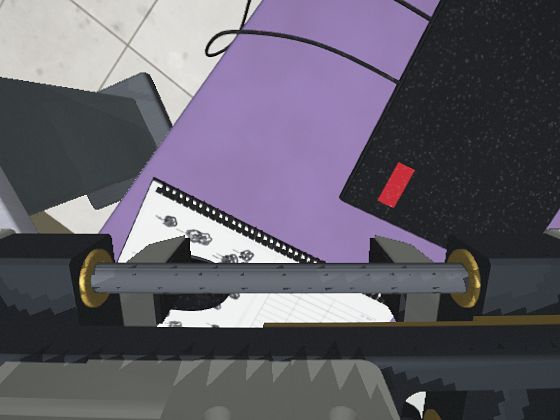

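```bash
python3 - <<'E'
from h import *
z=np.load('pics/top0.npz');p=z['p']
a=cv2.resize(p[160:300,230:430],None,fx=4,fy=4,interpolation=cv2.INTER_CUBIC);cv2.imwrite('pics/topz.png',a[...,::-1])
z2=np.load('pics/side0.npz')
a=cv2.resize(z2['p'][170:300,230:390],None,fx=4.5,fy=4.5,interpolation=cv2.INTER_CUBIC);cv2.imwrite('pics/sidez.png',a[...,::-1])
for n,q,box in(('top',z,(240,280,330,370)),('side',z2,(245,275,280,305))):
    h=cv2.cvtColor(q['p'],cv2.COLOR_RGB2HSV); r=((h[...,0]<6)|(h[...,0]>174))&(h[...,1]>150)&(h[...,2]>60)
    mm=np.zeros_like(r);mm[box[0]:box[1],box[2]:box[3]]=1; r&=mm
    v,u=np.nonzero(r);print(n,len(u),u.mean(),v.mean(),u.min(),u.max(),v.min(),v.max())
    W=world(q,np.c_[u,v],q['d'][v,u]);print(np.round(np.median(W,0),4),np.round(W.min(0),3),np.round(W.max(0),3))
E
```

```text
top 28 353.32142857142856 263.25 351 356 261 266
[ 0.3702 -0.3389  0.1166] [ 0.363 -0.346  0.11 ] [ 0.375 -0.335  0.12 ]
side 33 292.6363636363636 254.12121212121212 289 296 252 258
[ 0.3689 -0.3447  0.1152] [ 0.362 -0.349  0.09 ] [ 0.387 -0.314  0.117]
```

View pics/topz.png

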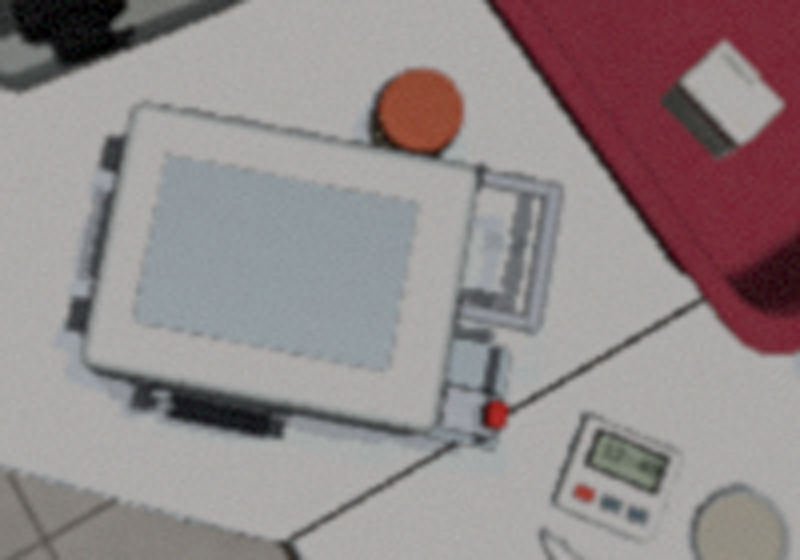

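View pics/sidez.png

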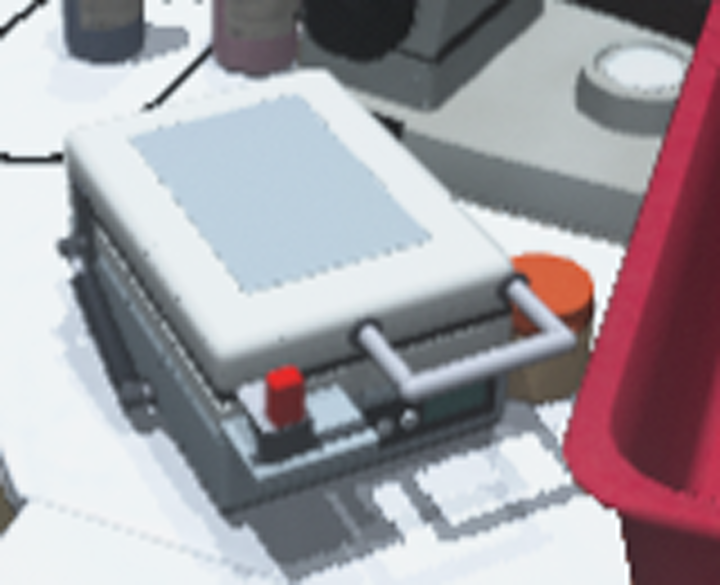

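```bash
cat >> h.py <<'E'
def plane(m,uv,zz):
    o=np.linalg.inv(np.array(m['camera_from_world']))[:3,3]
    W=world(m,uv,np.ones(len(uv))); d=W-o
    return o+d*((zz-o[2])/d[:,2])[:,None]
E
python3 - <<'E'
from h import *
z=np.load('pics/top0.npz');s=np.load('pics/side0.npz')
f=lambda L:[(230+a/4-.4,160+b/4-.4) for a,b in L]
g=lambda L:[(230+a/4.5-.4,170+b/4.5-.4) for a,b in L]
P=plane(z,f([(557,187),(538,328)]),.098);print('bar top',P, P.mean(0))
e=P[1]-P[0];print(np.linalg.norm(e),np.degrees(np.arctan2(e[1],e[0])))
# outer bar edge by depth: points with z .08-.115 right of lid
v,u=np.mgrid[195:255,355:375];u=u.ravel();v=v.ravel();W=world(z,np.c_[u,v],z['d'][v,u]);k=(W[:,2]>.085)&(W[:,2]<.115)
print(np.c_[u,v][k].tolist()); 
Q=plane(s,g([(410,385),(570,338)]),.098);print('side bar',Q,Q.mean(0))
# triangulate
print('lid',plane(z,f([(140,105),(480,162),(440,430),(90,360)]),.112))
for n,q,(a,b,c,d) in(('jar',z,(178,195,325,345)),('timer',z,(265,295,370,400)),('bottles',z,(135,205,135,205))):
    v,u=np.mgrid[a:b,c:d];u=u.ravel();v=v.ravel();W=world(q,np.c_[u,v],q['d'][v,u]);k=W[:,2]>.012
    if n=='bottles':k=W[:,2]>.1
    print(n,W[k].min(0),W[k].max(0))
v,u=np.mgrid[40:260,320:520];u=u.ravel();v=v.ravel();W=world(z,np.c_[u,v],z['d'][v,u]);h=cv2.cvtColor(z['p'],cv2.COLOR_RGB2HSV)[v,u]
k=(h[:,0]>165)&(h[:,1]>120)&(W[:,2]>.09);print('bin',W[k].min(0),W[k].max(0));T=W[k]
print('bin nearest corner +y',T[T[:,1].argmax()],'-x',T[T[:,0].argmin()])
E
```

```text
bar top [[ 0.50492685 -0.38217728  0.098     ]
 [ 0.42096276 -0.36910265  0.098     ]] [ 0.4629448  -0.37563996  0.098     ]
0.08497596482559486 171.14915956509236
[[355, 203], [355, 204], [356, 204], [357, 204], [358, 204], [359, 204], [360, 204], [361, 204], [355, 205], [356, 205], [357, 205], [358, 205], [359, 205], [360, 205], [361, 205], [362, 205], [363, 205], [364, 205], [365, 205], [366, 205], [368, 205], [355, 206], [356, 206], [357, 206], [358, 206], [359, 206], [360, 206], [361, 206], [362, 206], [363, 206], [364, 206], [365, 206], [366, 206], [367, 206], [368, 206], [369, 206], [355, 207], [356, 207], [357, 207], [358, 207], [359, 207], [360, 207], [361, 207], [362, 207], [363, 207], [364, 207], [366, 207], [367, 207], [368, 207], [369, 207], [370, 207], [360, 208], [361, 208], [362, 208], [363, 208], [364, 208], [365, 208], [366, 208], [367, 208], [368, 208], [369, 208], [370, 208], [365, 209], [366, 209], [367, 209], [368, 209], [369, 209], [370, 209], [365, 210], [366, 210], [367, 210], [368, 210], [369, 210], [370, 210], [365, 211], [366, 211], [367, 211], [368, 211],
[... 2291 characters left out ...]
[ 0.42466529 -0.3642574   0.098     ]
 [ 0.50538955 -0.38228813  0.098     ]] [ 0.46502742 -0.37327276  0.098     ]
lid [[ 0.54866002 -0.13442317  0.112     ]
 [ 0.51684426 -0.33402659  0.112     ]
 [ 0.36076741 -0.3087044   0.112     ]
 [ 0.39875841 -0.1079557   0.112     ]]
jar [ 0.33738566 -0.33148717  0.03670998] [ 0.58472349 -0.16349429  1.06139549]
timer [ 0.29707492 -0.47437776  0.01200714] [ 0.36930645 -0.16349429  1.06139549]
bottles [ 0.33738566 -0.16349429  0.10013572] [0.65951781 0.14291935 1.06139549]
bin [ 0.33738566 -0.73544776  0.09000131] [ 0.91547335 -0.16349429  1.06139549]
bin nearest corner +y [ 0.33738566 -0.16349429  1.06139549] -x [ 0.33738566 -0.16349429  1.06139549]
```

```bash
python3 - <<'E'
from h import *
from scipy.spatial.transform import Rotation as R
z=np.load('pics/top0.npz')
v,u=np.mgrid[0:420,0:560];u=u.ravel();v=v.ravel();d=z['d'][v,u];W=world(z,np.c_[u,v],d);ok=d>0
U=np.c_[u,v]
k=ok&(W[:,2]>.085)&(W[:,2]<.115)&(u>=361)&(u<=371)&(v>=208)&(v<=236)
B=plane(z,U[k],.101);c,(a)=B.mean(0),np.linalg.svd(B-B.mean(0))[2][0];print('bar c',c,'dir',np.degrees(np.arctan2(a[1],a[0])),'depth z max',np.percentile(W[k][:,2],[50,90]))
# lid edges in top: points at z>.105
k=ok&(W[:,2]>.104)&(W[:,2]<.122)&(u>245)&(u<352)&(v>180)&(v<272)
r=cv2.minAreaRect(W[k][:,:2].astype(np.float32)*1000);print('lid rect',r, np.median(W[k][:,2]))
for n,(a,b,c0,d0),zl in(('jar',(178,198,322,347),.05),('timer',(262,297,366,402),.012),('b1',(130,175,165,205),.1),('b2',(165,205,135,172),.1)):
    k=ok&(v>=a)&(v<b)&(u>=c0)&(u<d0)&(W[:,2]>zl);print(n,W[k].min(0).round(3),W[k].max(0).round(3))
h=cv2.cvtColor(z['p'],cv2.COLOR_RGB2HSV)[v,u]
k=ok&(h[:,0]>165)&(h[:,1]>120)&(W[:,2]>.06)&(u>320)&(v>35)&(v<250)&(abs(u-352)+abs(v-263)>12);T=W[k];print('bin',T.min(0),T.max(0),T[T[:,1].argmax()],T[T[:,0].argmin()])
for x in(.4,.45,.5,.55):
    q=T[abs(T[:,0]-x)<.006];
    if len(q):print(x,q[q[:,1].argmax()])
k=ok&(W[:,2]>.2)&(W[:,0]<.8)&(W[:,0]>.3)&(W[:,1]<.2)&(W[:,1]>-.5);print('tall',W[k].min(0))
o=ctrl.get_obs();print(R.from_rotvec(o['tool_rot']).as_matrix().round(3))
for yaw in(80,):
  y=np.radians(yaw);xi=np.array([np.cos(y),np.sin(y),0]);
  for s in(1,-1):
    Z=s*xi;Y=np.array([0,0,-1.]);X=np.cross(Y,Z);M=np.c_[X,Y,Z];rel=R.from_rotvec(o['tool_rot']).inv()*R.from_matrix(M);print(s,M.round(3).tolist(),rel.as_rotvec(degrees=True))
E
```

```text
bar c [ 0.46811941 -0.37238711  0.101     ] dir 170.43363343429783 depth z max [0.10284731 0.1052547 ]
lid rect ((453.4037780761719, -231.06784057617188), (236.64218139648438, 160.53378295898438), 79.64703369140625) 0.11245237390678758
jar [ 0.524 -0.333  0.05 ] [ 0.583 -0.27   0.111]
timer [ 0.295 -0.476  0.012] [ 0.372 -0.397  0.022]
b1 [0.611 0.028 0.1  ] [0.66  0.076 0.153]
b2 [0.531 0.095 0.1  ] [0.581 0.143 0.176]
bin [ 0.40544027 -0.76093399  0.06000195] [ 0.93346044 -0.25903906  0.44270395] [ 0.68413044 -0.25903906  0.33502824] [ 0.40544027 -0.49505402  0.15298845]
0.4 [ 0.40561832 -0.48295765  0.14913851]
0.45 [ 0.45483197 -0.43832677  0.14622403]
0.5 [ 0.5041842  -0.40522007  0.14857965]
0.55 [ 0.55465276 -0.37024157  0.14813259]
tall [ 0.60416444 -0.40660294  0.20002915]
[[ 0.933 -0.001  0.36 ]
 [-0.36  -0.001  0.933]
 [-0.    -1.    -0.001]]
1 [[0.985, 0.0, 0.174], [-0.174, 0.0, 0.985], [0.0, -1.0, 0.0]] [  0.06392776 -11.12986501  -0.01602408]
-1 [[-0.985, 0.0, -0.174], [0.174, 0.0, -0.985], [0.0, -1.0, -0.0]] [2.36887390e-02 1.68870107e+02 9.45057752e-02]
```

>>> servo_tool(motion=[[[0,-0.6,0],[0,-0.7,0],1],[[0,-0.6,0],[0,-0.7,0],1],[[0.6,0,-0.7],[0,0,0],1],[[0.6,0,-0.7],[0,0,0],1],[[0.6,0,-0.7],[0,0,0],1],[[0.6,0,-0.7],[0,0,0],1],[[0.6,0,-0.7],[0,0,0],1],[[0.6,0,-0.7],[0,0,0],1]], grip_force=30)

```text
clock: 1.15
position: [0.3591, 0.2026, 0.2987]
tool_rot: [-1.566, 0.136, -0.136]
force: [0.7, 0.5, 0.3]
width: 0.178
```

>>> servo_tool(motion=[[[0.27,0,-0.9],[0,0,0],1],[[0.27,0,-0.9],[0,0,0],1],[[0.27,0,-0.9],[0,0,0],1],[[0.27,0,-0.9],[0,0,0],1],[[0.27,0,-0.9],[0,0,0],1],[[0,0,-0.9],[0,0,0],1],[[0,0,-0.9],[0,0,0],1],[[0,0,-0.9],[0,0,0],1]])

```text
clock: 2.15
position: [0.3632, -0.2369, 0.2986]
tool_rot: [-1.566, 0.136, -0.136]
force: [-0.0, 0.4, 0.5]
width: 0.006
```

```bash
cat > go.py <<'E'
import sys
from h import *
from scipy.spatial.transform import Rotation as R
def to(t):
    o=ctrl.get_obs();M=R.from_rotvec(o['tool_rot']).as_matrix();print('units',(M.T@(np.array(t)-o['position'])/.06).round(3));return M
if __name__=='__main__':
    o=ctrl.get_obs();M=to([float(a) for a in sys.argv[1:4]]);print(M.round(3).tolist(),o['joint_pos'].round(2),o['position'].round(4))
    t=R.from_matrix(np.c_[[.985,-.174,0],[0,0,-1],[.174,.985,0]]);print('turn units',((R.from_matrix(M).inv()*t).as_rotvec(degrees=True)/8).round(3))
E
python3 go.py .3415 -.339 .19
```

```text
units [-0.062  1.809 -1.739]
[[0.985, 0.0, 0.173], [-0.173, 0.0, 0.985], [0.0, -1.0, 0.0]] [-0.76  0.12  1.62  0.    1.4  -2.15] [ 0.3632 -0.2369  0.2986]
turn units [-0.002  0.009  0.   ]
```

>>> servo_tool(motion=[[[0,0.3,-0.6],[0,0,0],1],[[-0.06,0.3,-0.6],[0,0,0],1],[[0,0.4,-0.54],[0,0,0],1],[[0,0.4,0],[0,0,0],1],[[0,0.4,0],[0,0,0],1],[[0,0,0],[0,0,0],1],[[0,0,0],[0,0,0],1],[[0,0,0],[0,0,0],1]])

```text
clock: 3.15
position: [0.3427, -0.3379, 0.1918]
tool_rot: [-1.568, 0.135, -0.137]
force: [-0.2, 0.5, 0.9]
width: 0.008
```

```bash
python3 go.py .3415 -.339 .102; python3 - <<'E'
from h import *
for n in('wrist','top'):
    p,d,m=cap(n,n+'1.png'); np.savez('pics/'+n+'1.npz',p=p,d=d,**{k:np.array(v) for k,v in m.items()})
    h=cv2.cvtColor(p,cv2.COLOR_RGB2HSV); r=((h[...,0]<6)|(h[...,0]>174))&(h[...,1]>150)&(h[...,2]>60)
    c,l,s,ce=cv2.connectedComponentsWithStats(r.astype(np.uint8))
    for i in range(1,c):
        if s[i,4]>15:
            v,u=np.nonzero(l==i);W=world(m,np.c_[u,v],d[v,u]);print(n,s[i],np.median(W,0).round(4),plane(m,[ce[i]],.118).round(4))
E
```

```text
units [-0.019  1.497 -0.02 ]
[[0.985, 0.001, 0.172], [-0.172, -0.002, 0.985], [0.002, -1.0, -0.001]] [-0.94  0.29  1.7   0.    1.15 -2.34] [ 0.3427 -0.3379  0.1918]
turn units [0.01  0.013 0.011]
wrist [198 180  13  10  87] [ 0.3247 -0.4137  0.017 ] [[ 0.3102 -0.3872  0.118 ]]
wrist [275 232  13   7  56] [ 0.3627 -0.3413  0.1008] [[ 0.3569 -0.3403  0.118 ]]
wrist [279 242   2  18  36] [ 0.3329 -0.3365  0.2083] [[ 0.369  -0.3429  0.118 ]]
top [  326    36   196   211 10320] [ 0.6704 -0.5132  0.0063] [[ 0.6531 -0.4878  0.118 ]]
top [399  51   5  17  29] [ 0.8843 -0.4741  0.0982] [[ 0.8724 -0.4682  0.118 ]]
top [394  59  10  18  53] [ 0.8752 -0.4731  0.0599] [[ 0.8471 -0.4572  0.118 ]]
top [407  72  10   6  22] [ 0.8587 -0.5096  0.0688] [[ 0.8317 -0.492   0.118 ]]
top [416  85  10   8  28] [ 0.8238 -0.5306  0.0648] [[ 0.7973 -0.5113  0.118 ]]
top [416  93  13  12  44] [ 0.8022 -0.5416  0.0518] [[ 0.771  -0.5166  0.118 ]]
top [428  96  19  24 113] [ 0.766  -0.5689  0.0667] [[ 0.7448 -0.5488  0.118 ]]
top [183 102   9   8  37] [0.7677 0.0666 0.0633] [[0.7446 0.055  0.118 ]]
top [442 112  24  20  96] [ 0.7295 -0.6004  0.0932] [[ 0.7171 -0.5903  0.118 ]]
top [427 117  16  22  66] [ 0.7341 -0.583   0.0287] [[ 0.7008 -0.5454  0.118 ]]
top [463 119  11  11  43] [ 0.7042 -0.6246  0.1249] [[ 0.7056 -0.627   0.118 ]]
top [455 123   4  10  19] [ 0.7108 -0.6122  0.0809] [[ 0.696  -0.5949  0.118 ]]
top [438 134   9   6  16] [ 0.707  -0.5996  0.0223] [[ 0.6734 -0.5595  0.118 ]]
top [482 147   7   8  21] [ 0.6432 -0.6641  0.1139] [[ 0.6409 -0.6619  0.118 ]]
top [462 154  19  18 103] [ 0.625  -0.6593  0.0533] [[ 0.6079 -0.6266  0.118 ]]
top [496 162  11   8  22] [ 0.6032 -0.6946  0.1314] [[ 0.6055 -0.7007  0.118 ]]
```

View pics/wrist1.png

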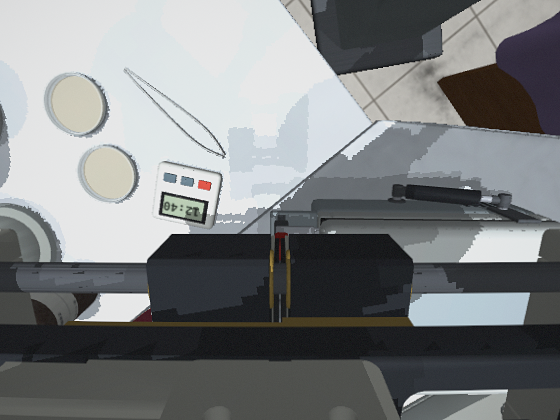

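>>> servo_tool(motion=[[[0,0.4,0],[0,0,0],1],[[0,0.4,0],[0,0,0],1],[[0,0.4,0],[0,0,0],1],[[0,0.28,0],[0,0,0],1],[[0,0,0],[0,0,0],1],[[0.08,0,0],[0,0,0],1],[[0.06,0,0],[0,0,0],1],[[0.06,0,0],[0,0,0],1]])

```text
clock: 4.25
position: [0.3544, -0.3398, 0.1025]
tool_rot: [-1.567, 0.136, -0.136]
force: [-1.5, -0.0, 1.5]
width: 0.001
```

>>> servo_tool(motion=[[[0.06,0,0],[0,0,0],1],[[0.06,0,0],[0,0,0],1],[[0.06,0,0],[0,0,0],1],[[0.06,0,0],[0,0,0],1],[[0.06,0,0],[0,0,0],1],[[0.05,0,0],[0,0,0],1],[[0.02,0,0],[0,0,0],1],[[0,0,0],[0,0,0],1]])

```text
clock: 5.25
position: [0.3757, -0.3434, 0.1018]
tool_rot: [-1.566, 0.136, -0.136]
force: [-3.1, -1.4, 1.3]
width: 0.008
```

>>> servo_tool(motion=[[[0.04,0,0],[0,0,0],1],[[0.02,0,0],[0,0,0],1],[[0.02,0,0],[0,0,0],1],[[0,0,0],[0,0,0],1],[[0,0,0],[0,0,0],1],[[0,0,0],[0,0,0],1],[[0,0,0],[0,0,0],1],[[0,0,0],[0,0,0],1]])

```text
clock: 6.25
position: [0.3764, -0.3436, 0.1018]
tool_rot: [-1.565, 0.142, -0.129]
force: [-20.9, -0.8, 10.5]
width: 0.005
```

>>> servo_tool(motion=[[[-0.1,0,0],[0,0,0],1],[[-0.2,0,0],[0,0,0],1],[[-0.2,0,0],[0,0,0],1],[[0,-0.5,0],[0,0,0],0.3],[[0,-0.6,0],[0,0,0],0.3],[[0,-0.6,0],[0,0,0],0.3],[[0,-0.4,0],[0,0,0],0.3],[[0,0,0],[0,0,0],0.3]])

```text
clock: 7.25
position: [0.3515, -0.3396, 0.2294]
tool_rot: [-1.569, 0.134, -0.138]
force: [0.6, -0.1, -1.7]
width: 0.352
```

```bash
python3 - <<'E'
from h import *
print(ctrl.get_obs()['position'],ctrl.get_obs()['width'],ctrl.get_obs()['force'])
for n in('side','wrist'):
    p,d,m=cap(n,n+'2.png'); np.savez('pics/'+n+'2.npz',p=p,d=d,**{k:np.array(v) for k,v in m.items()})
a=cv2.resize(p[170:300,230:390] if n=='side' else p,None,fx=1,fy=1)
s=np.load('pics/side2.npz');q=s['p'];cv2.imwrite('pics/side2z.png',cv2.resize(q[150:300,230:390],None,fx=4,fy=4,interpolation=cv2.INTER_CUBIC)[...,::-1])
E
```

```text
[ 0.35148036 -0.33955847  0.22936241] 0.3517813916433798 [ 0.56859959 -0.11346219 -1.67174058]
```

View pics/side2z.png

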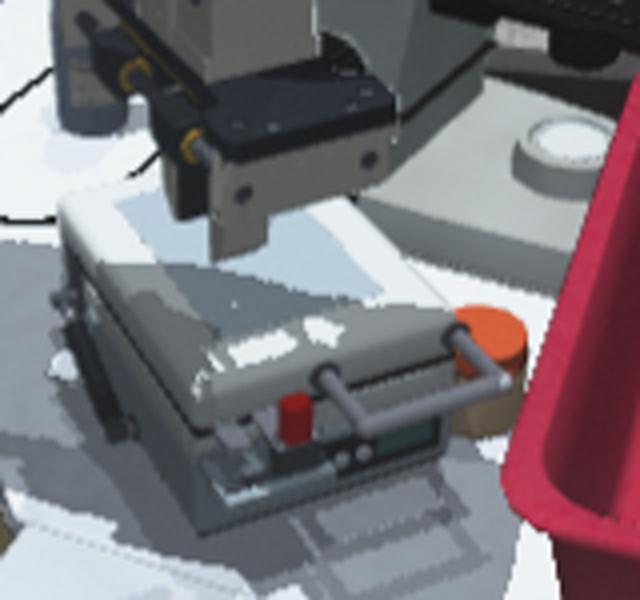

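View pics/wrist2.png

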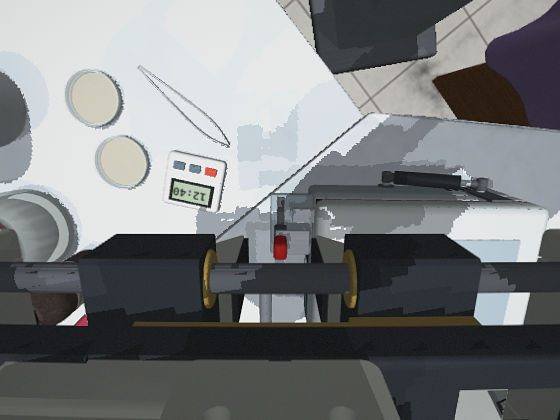

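>>> servo_tool(motion=[[[0.46,0,0.04],[0,0,0],0.35],[[0.46,0,0.04],[0,0,0],0.35],[[0.46,0.2,0],[0,0,0],0.35],[[0.46,0.57,0],[0,0,0],0.35],[[0,0,0],[-0.75,0,0],0.35],[[0,0,0],[-0.75,0,0],0.35],[[0,0,0],[0,0,0],0.35],[[0,0,0],[0,0,0],0.35]])

```text
clock: 8.35
position: [0.4605, -0.3533, 0.181]
tool_rot: [-1.773, 0.155, -0.124]
force: [0.2, -0.6, 0.1]
width: 0.325
```

```bash
python3 go.py .4575 -.3745 .0853; python3 - <<'E'
from h import *
for n in('top','wrist','side'):
    p,d,m=cap(n,n+'3.png'); np.savez('pics/'+n+'3.npz',p=p,d=d,**{k:np.array(v) for k,v in m.items()})
s=np.load('pics/side3.npz');q=s['p'];cv2.imwrite('pics/side3z.png',cv2.resize(q[150:300,230:390],None,fx=4,fy=4,interpolation=cv2.INTER_CUBIC)[...,::-1])
E
```

```text
units [ 0.013  1.635 -0.021]
[[0.985, -0.036, 0.169], [-0.172, -0.202, 0.964], [-0.001, -0.979, -0.206]] [-0.69  0.44  1.53 -0.2   1.08 -2.  ] [ 0.4605 -0.3533  0.181 ]
turn units [ 1.483  0.012 -0.005]
```

View pics/side3z.png

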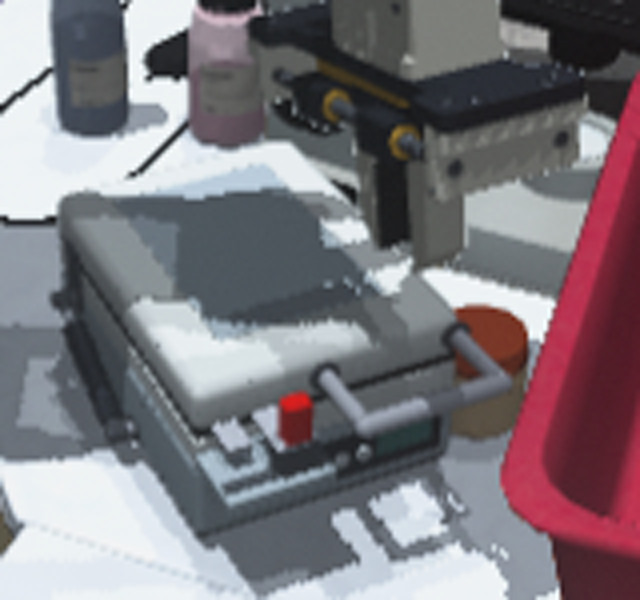

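View pics/wrist3.png

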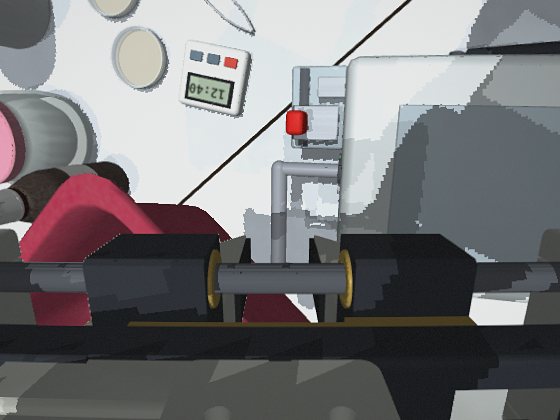

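```bash
python3 - <<'E'
from h import *
z=np.load('pics/wrist3.npz');v,u=np.mgrid[185:250:8,270:292];u=u.ravel();v=v.ravel();W=world(z,np.c_[u,v],z['d'][v,u])
xi=np.array([.174,.985,0]);k=(W[:,2]>.085)&(W[:,2]<.12)
for vv in np.unique(v):
    q=W[k&(v==vv)];s=q@xi;print(vv,len(q),q.mean(0).round(4),s.min().round(4),s.max().round(4),((s.min()+s.max())/2).round(4),q[:,2].max().round(4))
E
```

```text
185 16 [ 0.4357 -0.3673  0.102 ] -0.2923 -0.2808 -0.2866 0.1046
193 16 [ 0.4416 -0.3683  0.102 ] -0.292 -0.2809 -0.2864 0.1036
201 16 [ 0.4476 -0.3693  0.1022] -0.292 -0.2809 -0.2864 0.104
209 16 [ 0.4537 -0.3705  0.102 ] -0.2921 -0.281 -0.2866 0.1042
217 16 [ 0.4599 -0.3716  0.102 ] -0.2922 -0.2809 -0.2866 0.1044
225 16 [ 0.4661 -0.3726  0.1021] -0.292 -0.2812 -0.2866 0.1046
233 15 [ 0.4723 -0.3741  0.1022] -0.2922 -0.2817 -0.2869 0.1039
241 15 [ 0.4787 -0.3752  0.1022] -0.2921 -0.2816 -0.2869 0.1046
249 15 [ 0.4853 -0.3765  0.102 ] -0.2921 -0.2815 -0.2868 0.104
```

Bar confirmed: centre at −0.2866 along the incubator axis, top at 0.104. I descend along the tool axis and close.

>>> servo_tool(motion=[[[0,0.3,0],[0,0,0],0.35],[[0,0.3,-0.02],[0,0,0],0.35],[[0,0.3,0],[0,0,0],0.35],[[0,0.3,0],[0,0,0],0.35],[[0,0.25,0],[0,0,0],0.35],[[0,0.18,0],[0,0,0],0.35],[[0,0,0],[0,0,0],0.35],[[0,0,0],[0,0,0],0.35]])

```text
clock: 9.5
position: [0.4574, -0.3747, 0.0868]
tool_rot: [-1.776, 0.154, -0.126]
force: [-0.2, -0.4, -0.1]
width: 0.324
```

>>> servo_tool(motion=[[[0,0,0],[0,0,0],0.8],[[0,0,0],[0,0,0],1],[[0,0,0],[0,0,0],1],[[0,0,0],[0,0,0],1],[[0,0,0],[0,0,0],1],[[0,0,0],[0,0,0],1],[[0,0,0],[0,0,0],1],[[0,0,0],[0,0,0],1]], grip_force=30)

```text
clock: 10.5
position: [0.4573, -0.3743, 0.0866]
tool_rot: [-1.775, 0.154, -0.125]
force: [0.3, 4.5, 4.8]
width: 0.12
```

```bash
cat > arc.py <<'E'
# plan lid arc in current tool frame: args: current theta, then list of thetas
import sys
from h import *
from scipy.spatial.transform import Rotation as R
xi=np.array([.174,.985,0]);zz=np.array([0,0,1.])
def rel(t): # bar rel hinge
    return xi*(-.262*np.cos(t)+.016*np.sin(t)*-1*-1)+zz*(.262*np.sin(t)+.016*np.cos(t))
o=ctrl.get_obs();M=R.from_rotvec(o['tool_rot']).as_matrix()
print(o['position'].round(4),o['force'].round(2),o['width'].round(3),M.round(3).tolist())
ts=[float(a) for a in sys.argv[1:]]
for a,b in zip(ts,ts[1:]): print(b,(M.T@(rel(b)-rel(a))/.06).round(3))
E
python3 arc.py 0 .04 .08 .12 .17 .22 .27 .32 .37 .42 .47 .52 .57 .62 .66 .7 .74 .77 .8 .83
```

```text
Traceback (most recent call last):
  File "arc.py", line 9, in <module>
    print(o['position'].round(4),o['force'].round(2),o['width'].round(3),M.round(3).tolist())
                                                     ^^^^^^^^^^^^^^^^
AttributeError: 'float' object has no attribute 'round'
```

```bash
sed -i "s/o\['width'\].round(3)/round(o['width'],3)/" arc.py; python3 arc.py 0 .03 .06 .09 .12 .15 .18 .21 .24 .27 .30 .33 .36 .39 .42 .45 .48 .51 .54 .57 .60 .63 .66 .69 .72 .75 .78 .81 .84
```

```text
[ 0.4573 -0.3743  0.0866] [0.33 4.46 4.82] 0.12 [[0.985, -0.035, 0.169], [-0.172, -0.205, 0.964], [0.001, -0.978, -0.208]]
0.03 [ 0.    -0.13  -0.017]
0.06 [ 0.    -0.131 -0.014]
0.09 [ 0.    -0.131 -0.01 ]
0.12 [ 0.    -0.131 -0.006]
0.15 [ 0.    -0.131 -0.002]
0.18 [ 0.    -0.131  0.002]
0.21 [ 0.    -0.131  0.006]
0.24 [ 0.    -0.131  0.01 ]
0.27 [ 0.    -0.13   0.014]
0.3 [ 0.    -0.13   0.018]
0.33 [ 0.    -0.129  0.022]
0.36 [ 0.    -0.129  0.026]
0.39 [ 0.    -0.128  0.03 ]
0.42 [ 0.    -0.127  0.033]
0.45 [ 0.    -0.126  0.037]
0.48 [ 0.    -0.125  0.041]
0.51 [ 0.    -0.123  0.045]
0.54 [ 0.    -0.122  0.048]
0.57 [ 0.    -0.121  0.052]
0.6 [ 0.    -0.119  0.056]
0.63 [ 0.    -0.117  0.059]
0.66 [ 0.    -0.115  0.063]
0.69 [ 0.    -0.113  0.066]
0.72 [ 0.    -0.111  0.069]
0.75 [ 0.    -0.109  0.073]
0.78 [ 0.    -0.107  0.076]
0.81 [ 0.    -0.105  0.079]
0.84 [ 0.    -0.102  0.082]
```

>>> servo_tool(motion=[[[0,-0.13,-0.016],[0,0,0],1],[[0,-0.13,-0.014],[0,0,0],1],[[0,-0.13,-0.01],[0,0,0],1],[[0,-0.13,-0.006],[0,0,0],1],[[0,-0.13,-0.002],[0,0,0],1],[[0,-0.13,0.002],[0,0,0],1],[[0,-0.13,0.006],[0,0,0],1],[[0,-0.13,0.01],[0,0,0],1]])

```text
clock: 11.5
position: [0.4592, -0.3633, 0.1483]
tool_rot: [-1.775, 0.154, -0.126]
force: [5.0, 0.1, -4.0]
width: 0.12
```

```bash
python3 - <<'E'
from h import *
p,d,m=cap('side','side4.png')
cv2.imwrite('pics/side4z.png',cv2.resize(p[130:300,230:390],None,fx=3.5,fy=3.5)[...,::-1])
E
```

```text
(no output)
```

View pics/side4z.png

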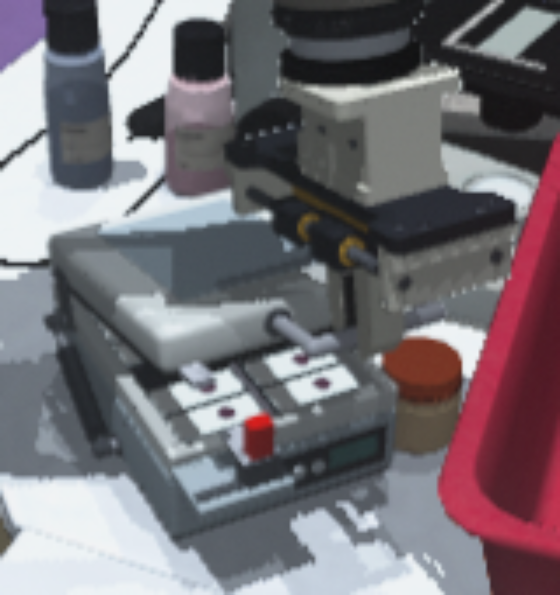

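>>> servo_tool(motion=[[[0,-0.13,0.014],[0,0,0],1],[[0,-0.13,0.018],[0,0,0],1],[[0,-0.13,0.022],[0,0,0],1],[[0,-0.13,0.026],[0,0,0],1],[[0,-0.128,0.03],[0,0,0],1],[[0,-0.127,0.033],[0,0,0],1],[[0,-0.126,0.037],[0,0,0],1],[[0,-0.125,0.041],[0,0,0],1]])

```text
clock: 12.55
position: [0.4639, -0.3386, 0.2061]
tool_rot: [-1.777, 0.153, -0.126]
force: [5.9, -1.0, -2.4]
width: 0.119
```

>>> servo_tool(motion=[[[0,-0.123,0.045],[0,0,0],1],[[0,-0.122,0.048],[0,0,0],1],[[0,-0.121,0.052],[0,0,0],1],[[0,-0.119,0.056],[0,0,0],1],[[0,-0.117,0.059],[0,0,0],1],[[0,-0.115,0.063],[0,0,0],1],[[0,-0.113,0.066],[0,0,0],1],[[0,0,0],[0,0,0],1]])

```text
clock: 13.55
position: [0.4699, -0.3067, 0.251]
tool_rot: [-1.779, 0.151, -0.128]
force: [4.8, -4.7, 1.7]
width: 0.118
```

```bash
cat > th.py <<'E'
from h import *
from scipy.spatial.transform import Rotation as R
from scipy.optimize import brentq
o=ctrl.get_obs();M=R.from_rotvec(o['tool_rot']).as_matrix()
b=o['position']-M[:,1]*.0117; hz=.082
hinge=np.array([.458,-.3718,.098])+np.array([.174,.985,0])*.262
s=(b-hinge)@np.array([.174,.985,0])
print('bar',b.round(4),'th from z',brentq(lambda t:.082+.262*np.sin(t)+.016*np.cos(t)-b[2],0,1.4),'x pred at that',s, 'radius',np.hypot(s,b[2]-.082),'force',o['force'].round(1),o['width'],o['joint_pos'].round(2))
E
python3 th.py;python3 - <<'E'
from h import *
p,d,m=cap('side','side5.png')
cv2.imwrite('pics/side5z.png',cv2.resize(p[80:300,210:390],None,fx=2.7,fy=2.7)[...,::-1])
E
```

```text
bar [ 0.4703 -0.3042  0.2624] th from z 0.6968204188321542 x pred at that -0.19345157842191688 radius 0.2645257741887198 force [ 4.8 -4.7  1.7] 0.11801153092150304 [-0.61  0.35  1.46 -0.2   1.24 -1.95]
```

View pics/side5z.png

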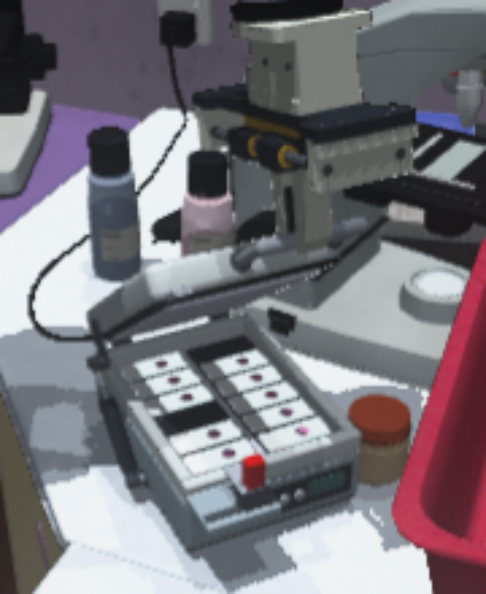

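>>> servo_tool(motion=[[[0,-0.111,0.069],[0,0,0],1],[[0,-0.109,0.073],[0,0,0],1],[[0,-0.107,0.076],[0,0,0],1],[[0,-0.105,0.079],[0,0,0],1],[[0,-0.102,0.082],[0,0,0],1],[[0,0,0],[0,0,0],1],[[0,0,0],[0,0,0],1],[[0,0,0],[0,0,0],1]])

```text
clock: 14.6
position: [0.4751, -0.2793, 0.2779]
tool_rot: [-1.781, 0.151, -0.13]
force: [6.3, -6.0, 4.5]
width: 0.119
```

```bash
python3 th.py; python3 arc.py .84 .81 .78 .75 .72 .69 .66 .63 .61; python3 - <<'E'
from h import *
for n in('side','top'):
    p,d,m=cap(n,n+'6.png'); np.savez('pics/'+n+'6.npz',p=p,d=d,**{k:np.array(v) for k,v in m.items()})
    cv2.imwrite('pics/'+n+'6z.png',cv2.resize(p[80:300,210:400],None,fx=2.7,fy=2.7)[...,::-1])
E
```

```text
bar [ 0.4754 -0.2769  0.2893] th from z 0.8496843548065214 x pred at that -0.1655780130510055 radius 0.2653446415085577 force [ 6.3 -6.   4.5] 0.11878920780110976 [-0.56  0.32  1.43 -0.2   1.31 -1.91]
[ 0.4751 -0.2793  0.2779] [ 6.26 -5.96  4.52] 0.119 [[0.985, -0.031, 0.17], [-0.173, -0.211, 0.962], [0.005, -0.977, -0.213]]
0.81 [-0.001  0.103 -0.082]
0.78 [-0.001  0.105 -0.079]
0.75 [-0.001  0.107 -0.075]
0.72 [-0.001  0.11  -0.072]
0.69 [-0.001  0.112 -0.069]
0.66 [-0.001  0.114 -0.065]
0.63 [-0.001  0.116 -0.062]
0.61 [-0.     0.078 -0.039]
```

View pics/side6z.png

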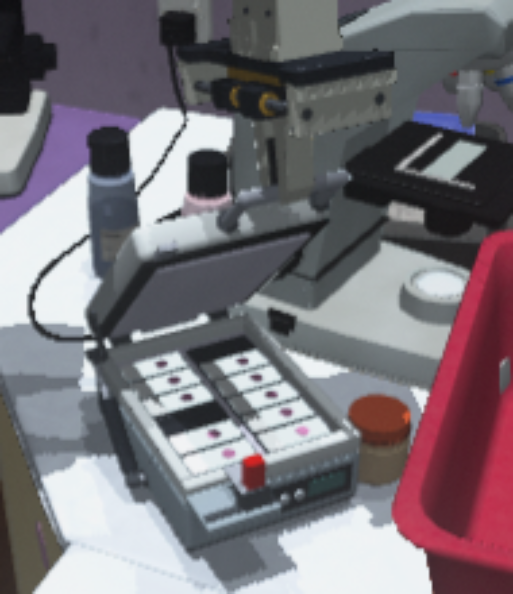

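View pics/top6z.png

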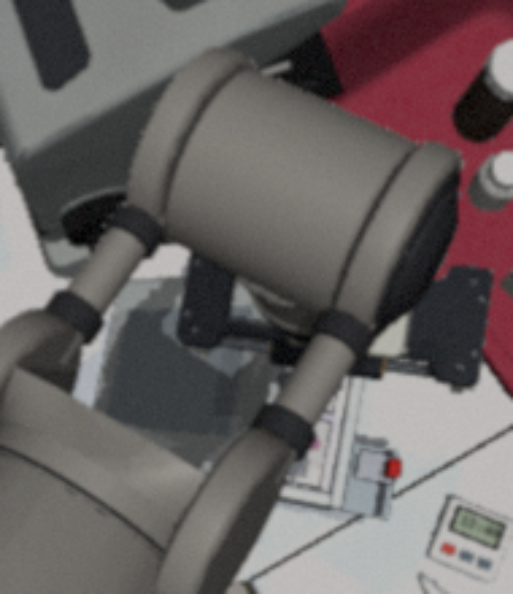

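>>> servo_tool(motion=[[[0,0.103,-0.082],[0,0,0],1],[[0,0.105,-0.079],[0,0,0],1],[[0,0.107,-0.075],[0,0,0],1],[[0,0.11,-0.072],[0,0,0],1],[[0,0.112,-0.069],[0,0,0],1],[[0,0.114,-0.065],[0,0,0],1],[[0,0.116,-0.062],[0,0,0],1],[[0,0.078,-0.039],[0,0,0],1]])

```text
clock: 15.7
position: [0.4673, -0.3206, 0.2341]
tool_rot: [-1.779, 0.152, -0.128]
force: [3.4, -3.3, 2.6]
width: 0.117
```

>>> servo_tool(motion=[[[0,0,0],[0,0,0],1],[[0,0,0],[0,0,0],1],[[0,0,0],[0,0,0],1],[[0,0,0],[0,0,0],1],[[0,0,0],[0,0,0],1],[[0,0,0],[0,0,0],1],[[0,0,0],[0,0,0],1],[[0,0,0],[0,0,0],1]])

```text
clock: 16.7
position: [0.4673, -0.3204, 0.2343]
tool_rot: [-1.779, 0.152, -0.128]
force: [4.0, -4.0, 2.0]
width: 0.12
```

```bash
python3 th.py; python3 - <<'E'
from h import *
for n in('side','top'):
    p,d,m=cap(n,n+'7.png'); np.savez('pics/'+n+'7.npz',p=p,d=d,**{k:np.array(v) for k,v in m.items()})
    cv2.imwrite('pics/'+n+'7z.png',cv2.resize(p[80:300,210:400],None,fx=2.7,fy=2.7)[...,::-1])
# lid plane from side depth: points above body, in incubator frame
z=np.load('pics/side7.npz');v,u=np.mgrid[150:260,230:370];u=u.ravel();v=v.ravel();W=world(z,np.c_[u,v],z['d'][v,u])
xi=np.array([.174,.985,0]);yi=np.array([-.985,.174,0]);O=np.array([.4575,-.2202,0])
L=np.c_[(W-O)@xi,(W-O)@yi,W[:,2]]
for y in(.06,.05,.04,.03,.02):
    k=(abs(L[:,1]-y)<.005)&(L[:,2]>.12)&(L[:,2]<.24)&(L[:,0]<.11)&(L[:,0]>-.09)
    q=L[k]; print(y,len(q), np.c_[q[:,0],q[:,2]][::max(1,len(q)//8)].round(3).tolist())
o=ctrl.get_obs();print(o['qvel'].round(4),o['position'])
E
```

```text
bar [ 0.4677 -0.318   0.2458] th from z 0.6127660190871899 x pred at that -0.20740536477313629 radius 0.2642703113330484 force [ 4. -4.  2.] 0.11953410305132289 [-0.63  0.37  1.48 -0.2   1.2  -1.96]
0.06 81 [[-0.042, 0.221], [-0.051, 0.223], [-0.054, 0.22], [-0.056, 0.216], [-0.061, 0.215], [-0.061, 0.21], [-0.063, 0.207], [-0.082, 0.212], [-0.06, 0.191]]
0.05 79 [[-0.046, 0.223], [-0.05, 0.223], [-0.054, 0.22], [-0.058, 0.218], [-0.058, 0.214], [-0.062, 0.212], [-0.062, 0.208], [-0.064, 0.203], [-0.056, 0.191]]
0.04 82 [[-0.046, 0.224], [-0.05, 0.221], [-0.055, 0.219], [-0.058, 0.216], [-0.06, 0.212], [-0.063, 0.208], [-0.064, 0.205], [-0.066, 0.201], [-0.058, 0.19]]
0.03 87 [[-0.042, 0.221], [-0.05, 0.223], [-0.054, 0.22], [-0.057, 0.217], [-0.059, 0.213], [-0.061, 0.209], [-0.063, 0.206], [-0.065, 0.202], [-0.056, 0.191]]
0.02 82 [[-0.044, 0.222], [-0.052, 0.223], [-0.056, 0.22], [-0.055, 0.216], [-0.059, 0.213], [-0.062, 0.21], [-0.063, 0.205], [-0.064, 0.2], [-0.058, 0.19]]
[ 0.0006 -0.0016 -0.0002  0.0005 -0.0015 -0.0012] [ 0.46729401 -0.32038847  0.23437491]
```

View pics/side7z.png

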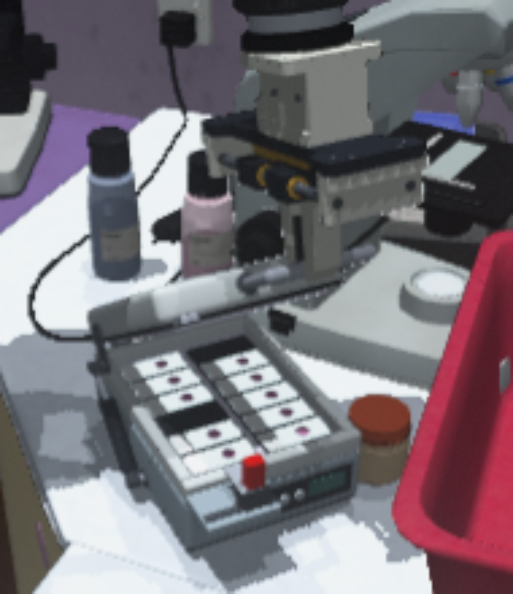

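```bash
python3 - <<'E'
from h import *
print(job.finish_job())
E
```

```text
the job is handed in; nothing more can be done
None
```

The arm is holding the incubator lid by its grab bar at about 0.61 rad, at rest and just below the balance point. I handed the job in at about 17 s on the robot's clock. `finish_job` gave no verdict.

- **Catch:** I pushed the red knob towards the bar until it hit its end stop. It moved about 23.6 mm, and the push force rose to about 21 N at the stop. The lid then opened freely, and in the last picture the knob was still at the free end.
- **Raising the lid:** I gripped the bar at 30 N with the tool tilted 12°, so the gripper stayed above the rim of the red bin. I raised the lid slowly to about 0.84 rad (0.836 to 0.85, depending on the estimate) and held it there for about 0.4 s, with the gripper still closed on the bar.
- **Holding below balance:** I eased the lid back and held it still for a second. The bar height gives 0.613 rad, and the depth picture of the lid's front edge agrees. The joint speeds were about zero, and the opening matches the 12 mm bar.

**Differences in the checks:**
- The bar's measured distance from the hinge line was 2 to 3 mm more than the stated size. That changes the angle by only about 0.01 rad.
- The wrist shows about 6 N, so the load at your hand is not quite zero. Most of it is sideways, possibly from that mismatch.
- I watched the bystanders only in the pictures. They looked unmoved, but I did not measure their positions again at the end.

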